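# Clear and close the tin on the mixing scale

### The job

Take the stirring paddle off the tin that stands on the scale and lay it flat in the drip tray; then close that tin with the one lid of the three that fits it, seated fully home and level, with its plug inside the mouth. Leave the tin standing on the pan, and leave the other two lids, the spare tins and everything else where they are.

Things in the scene. Friction and masses are not known exactly. Their poses are not given: they have to be found in the camera images.
- tin_small: small open round steel tin, loose, 0.4 kg: outside diameter 80 mm, wall 3 mm (mouth 74 mm), height 110 mm. Origin: centre of its underside, z up to the mouth. One of the three tins stands on the scale's pan (which one varies), the other two on the dark riser at the back.
- lid_small: small loose aluminium lid of the small tin: plate 90 mm across; under it a plug 68 mm across, 8 mm deep, that goes into the mouth. Origin: centre of the plug's underside; z out of the top: plate z = 8 to 13 mm, black grip 14 (lid x) x 50 (lid y) mm, z = 13 to 43 mm. Seated, the origin is 8 mm below the rim. Starts on its sloped rest, top leaning 30 degrees to the rest's -x. 0.13 kg
- rest_small: fixed plywood rest of the small lid, 90 mm wide, its top sloping 30 degrees, low edge towards its -x, two 10 mm pegs at the low edge that stand 21 mm out of the slope; highest point about 64 mm. Origin: centre of its footprint on the bench.
- rim_small (a point): centre of the mouth of the small tin, level with its rim (110 mm above the tin's underside)
- tin_medium: medium open round steel tin, loose, 0.4 kg: outside diameter 100 mm, wall 3 mm (mouth 94 mm), height 110 mm. Origin: centre of its underside, z up to the mouth. One of the three tins stands on the scale's pan (which one varies), the other two on the dark riser at the back.
- lid_medium: medium loose aluminium lid of the medium tin: plate 110 mm across; under it a plug 88 mm across, 8 mm deep, that goes into the mouth. Origin: centre of the plug's underside; z out of the top: plate z = 8 to 13 mm, black grip 14 (lid x) x 50 (lid y) mm, z = 13 to 43 mm. Seated, the origin is 8 mm below the rim. Starts on its sloped rest, top leaning 30 degrees to the rest's -x. 0.13 kg
- rest_medium: fixed plywood rest of the medium lid, 110 mm wide, its top sloping 30 degrees, low edge towards its -x, two 10 mm pegs at the low edge that stand 21 mm out of the slope; highest point about 74 mm. Origin: centre of its footprint on the bench.
- rim_medium (a point): centre of the mouth of the medium tin, level with its rim (110 mm above the tin's underside)
- tin_large: large open round steel tin, loose, 0.4 kg: outside diameter 120 mm, wall 3 mm (mouth 114 mm), height 110 mm. Origin: centre of its underside, z up to the mouth. One of the three tins stands on the scale's pan (which one varies), the other two on the dark riser at the back.
- lid_large: large loose aluminium lid of the large tin: plate 130 mm across; under it a plug 108 mm across, 8 mm deep, that goes into the mouth. Origin: centre of the plug's underside; z out of the top: plate z = 8 to 13 mm, black grip 14 (lid x) x 50 (lid y) mm, z = 13 to 43 mm. Seated, the origin is 8 mm below the rim. Starts on its sloped rest, top leaning 30 degrees to the rest's -x. 0.13 kg
- rest_large: fixed plywood rest of the large lid, 130 mm wide, its top sloping 30 degrees, low edge towards its -x, two 10 mm pegs at the low edge that stand 21 mm out of the slope; highest point about 84 mm. Origin: centre of its footprint on the bench.
- rim_large (a point): centre of the mouth of the large tin, level with its rim (110 mm above the tin's underside)
- paddle: white plastic stirring paddle, 180 x 34 x 10 mm, 70 g: handle 110 mm long and 18 mm wide, blade 70 mm long and 34 mm wide at its +x end. Origin: underside, middle of its length (on the handle, which reaches from x = -90 to +20 mm). At the start it lies across the mouth of the tin on the scale.
- tray: fixed shallow black drip tray, outside 230 (x) x 120 (y) x 25 mm high, walls and floor 4 mm. Origin: centre of its underside on the bench.
- scale: fixed scale: round base 160 mm across, steel pan 148 mm across with its top 45 mm above the bench; column 28 x 45 mm centred 137 mm from the pan's centre along the scale's +x, carrying a readout 30 x 110 x 70 mm whose top is 182 mm above the bench. Origin: under the pan's centre on the bench.
- pan (a point): centre of the top of the scale's pan
- solvent_can: bystander, leave alone: steel can 72 mm across, 170 mm high; origin: centre of its underside
- thinner_bottle: bystander, leave alone: bottle 66 mm across, 180 mm high; origin: centre of its underside
- tape_roll: bystander, leave alone: roll of tape 104 mm across, 25 mm high, lying flat; origin: centre of its underside
- filling_knife: bystander, leave alone: filling knife 170 mm long lying along its x; origin: its underside
- mixing_cup: bystander, leave alone: empty white mixing cup 76 mm across, 95 mm high; origin: centre of its underside
- hardener_jar: bystander, leave alone: jar 68 mm across, 85 mm high; origin: centre of its underside
Mind the look-alikes: they are no part of the job. What is shaped like the lid_large but green or pink is not meant.

How it is judged:
On the way, in this order (a step that is already met when the one before it is completed fails the run):
1. the paddle lies flat and released in the drip tray (x of paddle in the frame of tray between -0.035 and 0.035 m and y of paddle in the frame of tray between -0.045 and 0.045 m and z of paddle in the frame of tray below 0.012 m and angle between paddle's own z axis and vertical below 0.12 rad and contact force between the fingers and paddle below 0.2 N and linear speed of paddle below 0.02 m/s), for 0.2 s.
2. the tin on the scale is closed with its own lid, seated level and released (((horizontal distance between tin_small and pan below 0.04 m and z of tin_small in the frame of pan between -0.004 and 0.004 m and angle between tin_small's own z axis and vertical below 0.06 rad and horizontal distance between lid_small and rim_small below 0.006 m and z of lid_small in the frame of rim_small between -0.011 and -0.005 m and angle between lid_small's own z axis and vertical below 0.05 rad and contact force between the fingers and lid_small below 0.2 N and linear speed of lid_small below 0.02 m/s) or (horizontal distance between tin_medium and pan below 0.04 m and z of tin_medium in the frame of pan between -0.004 and 0.004 m and angle between tin_medium's own z axis and vertical below 0.06 rad and horizontal distance between lid_medium and rim_medium below 0.006 m and z of lid_medium in the frame of rim_medium between -0.011 and -0.005 m and angle between lid_medium's own z axis and vertical below 0.05 rad and contact force between the fingers and lid_medium below 0.2 N and linear speed of lid_medium below 0.02 m/s) or (horizontal distance between tin_large and pan below 0.04 m and z of tin_large in the frame of pan between -0.004 and 0.004 m and angle between tin_large's own z axis and vertical below 0.06 rad and horizontal distance between lid_large and rim_large below 0.006 m and z of lid_large in the frame of rim_large between -0.011 and -0.005 m and angle between lid_large's own z axis and vertical below 0.05 rad and contact force between the fingers and lid_large below 0.2 N and linear speed of lid_large below 0.02 m/s))), for 0.2 s.
At the end, for the whole second after the job is handed in: Paddle flat on the tray floor, its middle within 35 mm (along) and 45 mm (across) of the tray centre. The tin from the start upright on the pan (40 mm), its own lid on it: centred to 6 mm, level to 3 degrees, plug 5 to 11 mm below the rim. Paddle and lid released, at rest (all of step 1 and ((horizontal distance between tin_small and pan below 0.04 m and z of tin_small in the frame of pan between -0.004 and 0.004 m and angle between tin_small's own z axis and vertical below 0.06 rad and horizontal distance between lid_small and rim_small below 0.006 m and z of lid_small in the frame of rim_small between -0.011 and -0.005 m and angle between lid_small's own z axis and vertical below 0.05 rad and contact force between the fingers and lid_small below 0.2 N and linear speed of lid_small below 0.02 m/s) or (horizontal distance between tin_medium and pan below 0.04 m and z of tin_medium in the frame of pan between -0.004 and 0.004 m and angle between tin_medium's own z axis and vertical below 0.06 rad and horizontal distance between lid_medium and rim_medium below 0.006 m and z of lid_medium in the frame of rim_medium between -0.011 and -0.005 m and angle between lid_medium's own z axis and vertical below 0.05 rad and contact force between the fingers and lid_medium below 0.2 N and linear speed of lid_medium below 0.02 m/s) or (horizontal distance between tin_large and pan below 0.04 m and z of tin_large in the frame of pan between -0.004 and 0.004 m and angle between tin_large's own z axis and vertical below 0.06 rad and horizontal distance between lid_large and rim_large below 0.006 m and z of lid_large in the frame of rim_large between -0.011 and -0.005 m and angle between lid_large's own z axis and vertical below 0.05 rad and contact force between the fingers and lid_large below 0.2 N and linear speed of lid_large below 0.02 m/s))); the robot touches nothing.
It fails at once if a bystander (can, bottle, tape, knife, cup, jar) is moved more than 40 mm (distance of any of solvent_can, thinner_bottle, tape_roll, filling_knife, mixing_cup, hardener_jar from where it was at the start of the episode above 0.04 m).
It fails at once if a tin is tipped over 25 degrees (angle between any of tin_small, tin_medium, tin_large's own z axis and vertical above 0.44 rad).
It fails at once if a tin is moved more than 50 mm (distance of any of tin_small, tin_medium, tin_large from where it was at the start of the episode above 0.05 m).
It fails at once if a lid is moved over 40 mm although its tin is not the one on the scale ((distance of lid_small from where it was at the start of the episode above 0.04 m and horizontal distance between tin_small and pan above 0.1 m) or (distance of lid_medium from where it was at the start of the episode above 0.04 m and horizontal distance between tin_medium and pan above 0.1 m) or (distance of lid_large from where it was at the start of the episode above 0.04 m and horizontal distance between tin_large and pan above 0.1 m)).
It also fails if it takes over 67 s, if anything falls off the work surface, if the arm or the gripper's body presses on something with over 40 N, if the wrist force passes 120 N, or if a joint passes its speed limit or range.

### The arm

A 7-joint arm with a two-finger parallel gripper is mounted at the origin on the work surface. World frame = base frame: x ahead of the robot, y to its left, z up, the work surface at z = 0. Lengths are in m, angles in rad, forces in N, time in s.
With the tool pointing down it reaches from about 0.4 to 0.85 m from the base axis. Payload 4.5 kg.
Tool frame: the origin (TCP) lies on the centre line of the jaws, within the pads' length; the fingertips stand r.tips_ahead ahead of it and the grasp point (between the pads) is the TCP (r.tips_ahead is the distance from the TCP to the fingertips, in m); z points along the fingers, y is the direction in which the jaws open and shut (so a half turn about z gives the same grasp; the last joint's range is limited). The gripper opens to 88 mm and grips with 3 to 60 N. Pads are 18 mm wide; open, the fingers measure 123 mm over their backs; the gripper's body (75 mm by 187 mm) begins 45 mm behind the grasp point.
Start: joints at [-1.311, 0.689, -0.195, 1.565, 0.157, 0.902, -0.215], TCP at [0.14, 0.609, 0.258] pointing down, gripper open.
Joint ranges: [-3.01, 3.01], [-0.46, 2.08], [-1.47, 1.51], [0.13, 2.56], [-1, 4.14], [0.04, 2.09], [-2.66, 2.66]. Speed limits (rad/s): [2.57, 2.57, 3.14, 3.14, 3.14, 3.14, 3.14].

### API

Orientations are given as a unit quaternion [x, y, z, w].
In Python, from plant import r gives the robot as it stands.
- The arm moves only by the shell command python3 -m inch 'ROWS' [FORCE]. ROWS is JSON, a list of rows, each a list of 5 numbers: the shift along the world's x, y, z in units of 25 mm (1.0 is 25 mm), then the turn about the world's z in units of 6 degrees (1.0 is 6 degrees), then the finger opening in mm, from 0 to 88.1. A call has 1 to 5 rows; each row shifts and turns the commanded pose from where the row before left it; what a row does not reach is not made up. A row lasts 1/10 s, in which the tool goes at most 50 mm and 8.59 degrees, less where a joint would pass 70% of its speed; a pose out of reach is approached as far as the arm can. A call is refused whole if a number of a shift passes 1 or a number of a turn 1, either way. A call with a gripper value outside its range is refused whole. The fingers move at their own pace and stop on an object; FORCE is the grip in N (left out, the last holds). Time passes only in rows, so rows that do not move let the fingers close. It gives the time, the measured TCP pose, the force and the opening at its end, in the units of the state.
- r.get_state(): the state, without advancing time (a new reading comes with each control period).
- r.snapshot(name): name is "side" or "top"; returns a dict with "pixels" (420x560x3 uint8, red, green, blue), "range_z" (420x560 float32, m along the optical axis (not along the pixel's ray), 0 where there is no reading), "K" (3x3 intrinsics, pixels), "k1" (the pictures are not rectified: a ray, as slopes to the right and down, at radius r is drawn at 1 + k1 r^2 times it, then the intrinsics apply), "position" and "attitude" of the camera in the world. Camera axes: x right, y up, looking along -z (the intrinsics and any distortion apply to the point x, -y, -z); pixel columns grow to the right and rows downward; lengths in m; the calibration is good to about 2 mm. A picture is of the moment at which its call begins.
- r.finish_job(): hands the job in, once; it reports no verdict.
The state is a dict: "clock": time; "q": joint angles; "qd": joint speeds; "joint_torque": joint torques, N m; "tool_pos": TCP position; "eef_rot": TCP orientation; "contact_force": force on the tool from outside, world axes, zero at the start; "moment": the same for the moment, N m; "opening": opening from 0.0 (shut) to 1.0 (fully open).
Only numpy, scipy, OpenCV 4.12 (cv2) and the standard library are available. Lean on these libraries where they do the work, as an engineer would, in place of code of your own. Each camera call takes 0.05 s, during which the arm holds its last target. There are 200 camera calls.

## Working session

There is one attempt and no reset: what is moved stays moved. The work goes in short steps, Python scripts to look and compute and a shell command to move; the robot and the scene stay as the last step left them, time stands still between calls to the robot, and variables do not carry over. Pictures are saved under pics/ and viewed, about 8 in all and at most 12, crops included, and the job is handed in when it is done.

```bash
mkdir -p pics; ls; cat > h.py <<'E'
import numpy as np, cv2
from scipy.spatial.transform import Rotation as R
from plant import r
def snap(n):
    s=r.snapshot(n); return s
def rot(s):
    a=np.array(s["attitude"],float); return R.from_quat(a).as_matrix() if a.size==4 else a.reshape(3,3)
def rays(s,uv):
    uv=np.array(uv,float).reshape(-1,2);K=np.array(s["K"]);
    p=cv2.undistortPoints(uv[:,None,:],K,np.array([float(s["k1"]),0,0,0]))[:,0]
    return np.c_[p[:,0],-p[:,1],-np.ones(len(p))]@rot(s).T
def plane(s,uv,z):
    d=rays(s,uv);c=np.array(s["position"]);return c+d*((z-c[2])/d[:,2])[:,None]
def cloud(s):
    h,w=s["range_z"].shape;u,v=np.meshgrid(np.arange(w),np.arange(h))
    d=rays(s,np.c_[u.ravel(),v.ravel()]);P=np.array(s["position"])+d*s["range_z"].reshape(-1,1)
    P[s["range_z"].ravel()==0]=np.nan;return P.reshape(h,w,3)
def save(n,im): cv2.imwrite("pics/"+n,cv2.cvtColor(np.ascontiguousarray(im),cv2.COLOR_RGB2BGR))
E
python3 - <<'E'
from h import *
for n in("top","side"):
    s=snap(n);save(n+"0.png",s["pixels"]);print(n,s["position"],s["attitude"],s["K"],s["k1"]);np.save(n+"0.npy",s,allow_pickle=True)
st=r.get_state();print(st,r.tips_ahead)
E
```

```text
pics
top [0.40368688 0.00754312 1.67372403] [ 0.02576391 -0.02327536 -0.70224805  0.71108519] [[514.73313731   0.         272.33852607]
 [  0.         514.73313731 213.30163983]
 [  0.           0.           1.        ]] -0.07255173059689342
side [ 0.28484077 -0.82654905  0.85086452] [ 0.41392452 -0.06262237 -0.11171618  0.90125714] [[392.99378258   0.         280.23463485]
 [  0.         392.99378258 209.7617641 ]
 [  0.           0.           1.        ]] -0.03629805622043101
{'clock': 0.1, 'q': array([-1.31122848,  0.68988357, -0.19451087,  1.56620578,  0.15731801,
        0.90246689, -0.21508622]), 'qd': array([ 0.00030657, -0.00345944, -0.00137687, -0.00225006, -0.00019685,
        0.00131735, -0.00097695]), 'joint_torque': array([-3.13695411e-03, -5.28503287e+01, -1.27156891e+00, -1.53835469e+01,
       -5.25991980e-02,  2.02640258e-03,  3.76531113e-05]), 'tool_pos': array([0.139842  , 0.60863306, 0.25700941]), 'eef_rot': array([ 1.12599615e-01,  9.93640130e-01, -7.85746581e-04, -2.35120352e-05]), 'contact_force': array([ 0.33996966, -0.06269664, -0.40270842]), 'moment': array([0.0164148 , 0.00442639, 0.00477582]), 'opening': 1.002165436931982} 0.019
```

View pics/top0.png

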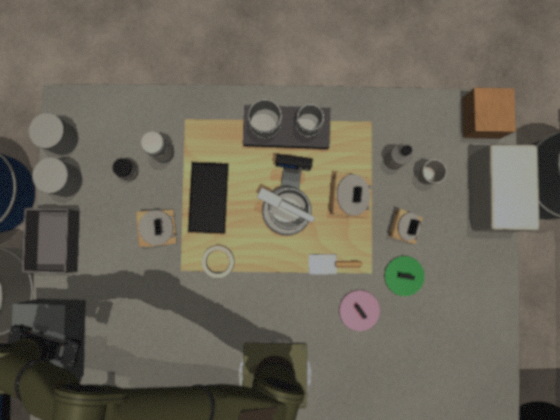

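View pics/side0.png

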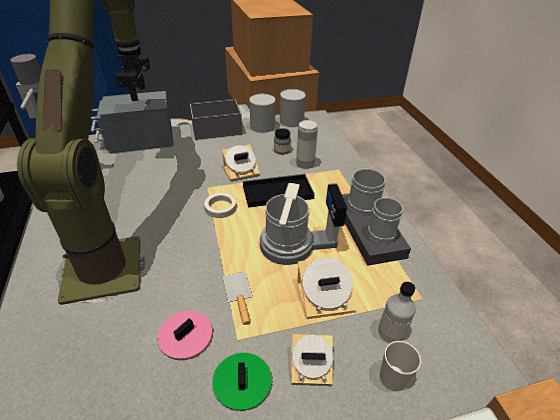

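The top view shows the tin on the scale at (287,210), with the paddle across it and the readout at (294,162). The tray is at (209,197) and the spare tins at (265,118) and (310,120). The three lids sit at (352,195), (157,227) and (408,226). The pink (360,311) and green (405,276) discs are decoys. Next I'll measure.

```bash
python3 - <<'E'
from h import *
s=np.load("top0.npy",allow_pickle=True).item();C=cloud(s);im=s["pixels"]
def roi(c,rad,lo,hi):
    m=np.zeros(C.shape[:2],bool);u,v=c;m[v-rad:v+rad,u-rad:u+rad]=1
    return m&(C[...,2]>lo)&(C[...,2]<hi)
def circ(P):
    A=np.c_[2*P[:,:2],np.ones(len(P))];b=(P[:,:2]**2).sum(1);x=np.linalg.lstsq(A,b,rcond=None)[0];return x[:2],np.sqrt(x[2]+x[:2]@x[:2])
white=im.min(2)>175
for n,c,z in(("scale tin",(287,210),.155),("tinA",(265,118),None),("tinB",(310,120),None)):
    m=roi(c,26,.1,.3);zz=C[m][:,2]
    if z is None:z=np.percentile(zz,85)
    mm=m&(abs(C[...,2]-z)<.008)&~(white)
    q=circ(C[mm]);P=C[mm];d=np.linalg.norm(P[:,:2]-q[0],axis=1);print(n,"z",np.percentile(zz,[10,50,90]).round(3),"fit",q,"n",mm.sum(),"bbox",np.ptp(P[:,:2],axis=0),(P[:,:2].max(0)+P[:,:2].min(0))/2)
# lids: grip dark & plate
for n,c in(("lidR",(352,195)),("lidL",(157,227)),("lidS",(408,226))):
    rad=24
    m=roi(c,rad,.015,.15)
    g=m&(im.max(2)<50);sat=im.max(2).astype(int)-im.min(2);pl=m&(sat<40)&(im.min(2)>70)
    P=C[pl];G=C[g];mu=P.mean(0);U,S,V=np.linalg.svd(P-mu,full_matrices=0);nn=V[2]*np.sign(V[2,2])
    rect=cv2.minAreaRect(G[:,:2].astype(np.float32)*1000)
    print(n,"plate",mu.round(4),"normal",nn.round(3),"tilt",np.degrees(np.arccos(nn[2])).round(1),"az",np.degrees(np.arctan2(nn[1],nn[0])).round(1),"ext",(np.ptp((P-mu)@V.T,axis=0)).round(3),"grip",G.mean(0).round(4),rect)
# paddle
m=roi((287,205),34,.15,.2)&white
P=C[m];r_=cv2.minAreaRect(P[:,:2].astype(np.float32)*1000);print("paddle",r_,P[:,2].mean(),m.sum())
m=roi((209,197),45,-.02,.06)&(im.max(2)<45);P=C[m];print("tray",cv2.minAreaRect(P[:,:2].astype(np.float32)*1000),np.percentile(P[:,2],[5,50,95]))
x0,x1,y0,y1=120,460,90,330
cr=cv2.resize(im[y0:y1,x0:x1],None,fx=2.3,fy=2.3,interpolation=cv2.INTER_CUBIC);save("crop1.png",cr)
E
```

```text
scale tin z [0.136 0.163 0.168] fit (array([ 0.52861505, -0.03005301]), np.float64(0.054755484763996255)) n 264 bbox [0.11784673 0.15155147] [ 0.52517049 -0.02759886]
tinA z [0.108 0.138 0.156] fit (array([0.80490109, 0.04113101]), np.float64(0.04830318602874035)) n 139 bbox [0.09978411 0.09911745] [0.80475864 0.04080939]
tinB z [0.107 0.138 0.156] fit (array([ 0.80165845, -0.09701896]), np.float64(0.0385064126489393)) n 99 bbox [0.07980721 0.07861759] [ 0.80218718 -0.09625901]
lidR plate [ 0.578  -0.2387  0.0661] normal [-0.036 -0.484  0.875] tilt 29.0 az -94.2 ext [0.145 0.13  0.051] grip [ 0.5773 -0.2478  0.0851] ((577.47314453125, -248.53939819335938), (17.23847770690918, 45.34269332885742), 86.89360809326172)
lidL plate [0.4666 0.3816 0.0576] normal [ 0.059 -0.499  0.864] tilt 30.2 az -83.2 ext [0.12  0.11  0.044] grip [0.4689 0.3696 0.0839] ((468.27044677734375, 370.8152160644531), (41.08076858520508, 17.425334930419922), 7.464850425720215)
lidS plate [ 0.4799 -0.4145  0.0567] normal [-0.125 -0.477  0.87 ] tilt 29.5 az -104.7 ext [0.129 0.112 0.054] grip [ 0.478  -0.425   0.0746] ((477.666015625, -425.77374267578125), (18.86275291442871, 42.7751579284668), 72.35974884033203)
paddle ((0.0, 0.0), (0.0, 0.0), 0.0) nan 0
tray ((569.890869140625, 224.12930297851562), (114.61661529541016, 221.1062469482422), 88.28353118896484) [-0.00285962  0.00378206  0.01061321]<stdin>:24: RuntimeWarning: Mean of empty slice.
  ret = ret.dtype.type(ret / rcount)
```

View pics/crop1.png

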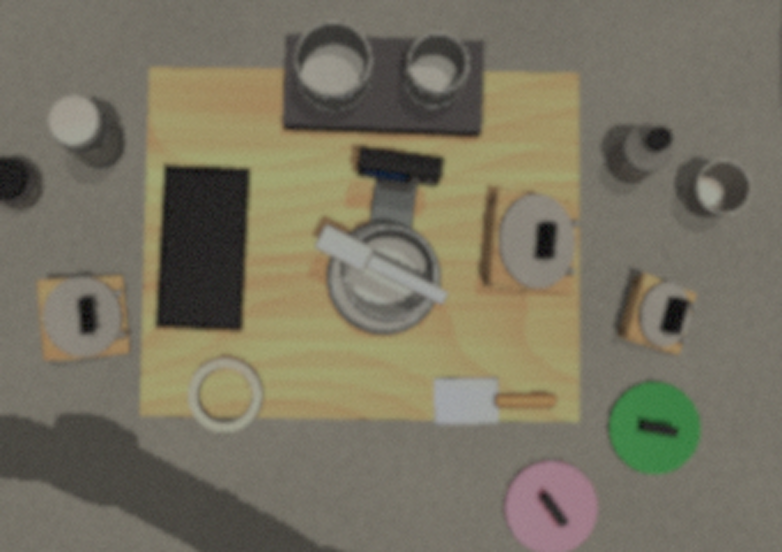

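The spare tins fit at radius 48 mm (medium) and 38 mm (small), so the large tin is on the scale. The candidates for its lid are the bare aluminium lids at (352,195), 130 mm wide, at (157,227), 110 mm wide, and at (408,226), the small one, plus the green (405,276) and pink (360,311) decoys. The one at (352,195) fits: it is metal, 130 mm across and on the largest rest. The crop confirms it at crop pixel (540,240). Next, the paddle and tin fit.

```bash
cat > fit.py <<'E'
from h import *
from scipy.optimize import least_squares
s=np.load("top0.npy",allow_pickle=True).item();C=cloud(s);im=s["pixels"]
m=np.zeros(C.shape[:2],bool);m[170:245,245:330]=1
m&=(abs(C[...,2]-.16)<.012)&(np.hypot(C[...,0]-.528,C[...,1]+.03)<.11)
g=im.min(2);print(np.percentile(g[m],[10,30,50,70,90]))
w=m&(g>150);n,l,st,_=cv2.connectedComponentsWithStats(w.astype(np.uint8));k=1+st[1:,4].argmax();w=l==k
vu=np.argwhere(w)[:,::-1];P=plane(s,vu,.165)
box=cv2.minAreaRect(P[:,:2].astype(np.float32)*1000);print("paddle",box,w.sum(),C[w][:,2].mean())
mu=P[:,:2].mean(0);V=np.linalg.svd(P[:,:2]-mu,full_matrices=0)[2];t=(P[:,:2]-mu)@V[0];q=(P[:,:2]-mu)@V[1]
print("axis",np.degrees(np.arctan2(V[0,1],V[0,0])),V[0])
for a in np.arange(-.1,.1,.02):
    k=(t>=a)&(t<a+.02)
    if k.sum(): print(round(a,3),np.ptp(q[k]).round(3),q[k].mean().round(4))
print("mid",mu+V[0]*(t.max()+t.min())/2)
o=m&(g<140);Q=C[o];Q=Q[Q[:,2]<.166]
f=least_squares(lambda c:np.hypot(Q[:,0]-c[0],Q[:,1]-c[1])-.0585,[.528,-.03],loss="soft_l1",f_scale=.002);print("tin",f.x,len(Q))
lm=np.zeros(C.shape[:2],bool);lm[165:225,325:380]=1
sat=im.max(2).astype(int)-im.min(2)
pl=lm&(sat<30)&(g>95)&(C[...,2]>.02);P=C[pl];nn=np.array([-.036,-.484,.875]);
mu=np.median(P,axis=0);k=abs((P-mu)@nn)<.006;P=P[k];mu=P.mean(0);V=np.linalg.svd(P-mu,full_matrices=0)[2];nn=V[2]*np.sign(V[2,2])
e=np.cross(nn,[0,0,1]);e/=np.linalg.norm(e);d=np.cross(nn,e);a,b=(P-mu)@e,(P-mu)@d
c=mu+e*(a.max()+a.min())/2+d*(b.max()+b.min())/2
print("lid c",c,"n",nn,"e",e,"ext",np.ptp(a),np.ptp(b),"griptop",c+nn*.03)
E
python3 fit.py
```

```text
[107. 132. 148. 156. 159.]
paddle ((555.3156127929688, 23.077232360839844), (60.71469497680664, 25.10673713684082), 64.05779266357422) 167 0.16486402053900495
axis 62.35834567639691 [0.46394019 0.88586653]
-0.04 0.024 -0.0003
-0.02 0.025 0.0002
0.0 0.024 -0.0001
0.02 0.023 0.0
mid [0.55498937 0.02318182]
tin [ 0.52462282 -0.03584844] 192
lid c [ 0.57796817 -0.24256125  0.06350909] n [-0.0403252  -0.48926169  0.87120427] e [-0.99662064  0.08214199  0.        ] ext 0.1264729429359273 0.1325602781846801 griptop [ 0.57675842 -0.25723911  0.08964522]
```

```bash
for i in 1 2 3 4; do python3 -m inch '[[0.6,-1,0,-1,60],[0.6,-1,0,-1,60],[0.6,-1,0,-1,60],[0.6,-1,0,-1,60],[0.6,-1,0,-1,60]]'; done
```

```text
clock: 0.6
tool_pos: [0.2153, 0.4828, 0.2575]
eef_rot: [0.368, 0.93, -0.0, 0.0]
contact_force: [0.9, -0.3, 0.1]
opening: 0.682
clock: 1.1
tool_pos: [0.2902, 0.358, 0.2576]
eef_rot: [0.596, 0.803, -0.0, 0.0]
contact_force: [-0.2, 0.5, -0.1]
opening: 0.68
clock: 1.6
tool_pos: [0.3652, 0.2331, 0.2576]
eef_rot: [0.784, 0.621, -0.0, 0.0]
contact_force: [0.5, 0.3, 0.5]
opening: 0.682
clock: 2.1
tool_pos: [0.4402, 0.1081, 0.2576]
eef_rot: [0.918, 0.397, -0.0, -0.0]
contact_force: [-0.1, 1.3, -0.5]
opening: 0.676
```

```bash
python3 - <<'E'
from h import *
s=np.load("top0.npy",allow_pickle=True).item()
P=plane(s,[(259.6,193.9),(312.6,218.7)],.165);print(P,P.mean(0),np.degrees(np.arctan2(*(P[0]-P[1])[1::-1])),np.linalg.norm(P[0]-P[1]))
a=cv2.resize(s["pixels"][170:245,240:340],None,fx=4.5,fy=4.5,interpolation=2)
t=np.load("side0.npy",allow_pickle=True).item();b=cv2.resize(t["pixels"][175:265,245:345],None,fx=3.4,fy=3.75,interpolation=2)
save("crop2.png",np.hstack([a,b[:a.shape[0]]]))
E
```

```text
[[ 0.56531     0.0517724   0.165     ]
 [ 0.49405004 -0.10490766  0.165     ]] [ 0.52968002 -0.02656763  0.165     ] 65.54339278051955 0.17212386667838236
```

View pics/crop2.png

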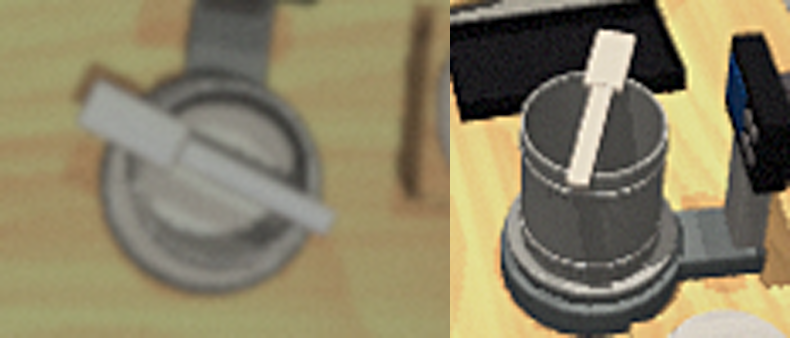

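The top crop shows the blade at its left end (135,125), the handle end at (330,222) and the junction at (185,148). The side crop confirms the paddle lies flat across the rim of the large tin. I grasp at its middle.

```bash
python3 -m inch '[[0.6,-0.9,0,0.5,42],[0.6,-0.9,0,0.5,42],[0.6,-0.9,0,0.5,42],[0.6,-0.9,0,0.5,42],[0.6,-0.9,0,0.5,42]]' 20 && python3 -m inch '[[0.6,-0.9,-0.3,0.5,42],[0,0,-0.8,0,42],[0,0,-0.8,0,42],[0,0,-0.5,0,42],[0,0,0,0,42]]'
python3 - <<'E'
from h import *
s=snap("side");save("s1.png",cv2.resize(s["pixels"][110:290,200:380],(600,600),interpolation=2))
E
```

```text
clock: 2.6
tool_pos: [0.5151, -0.0042, 0.2574]
eef_rot: [0.856, 0.517, -0.0, -0.0]
contact_force: [-0.6, 0.3, 0.1]
opening: 0.478
clock: 3.1
tool_pos: [0.5285, -0.0257, 0.196]
eef_rot: [0.843, 0.538, -0.002, -0.001]
contact_force: [0.3, -0.0, -0.7]
opening: 0.475
```

View pics/s1.png

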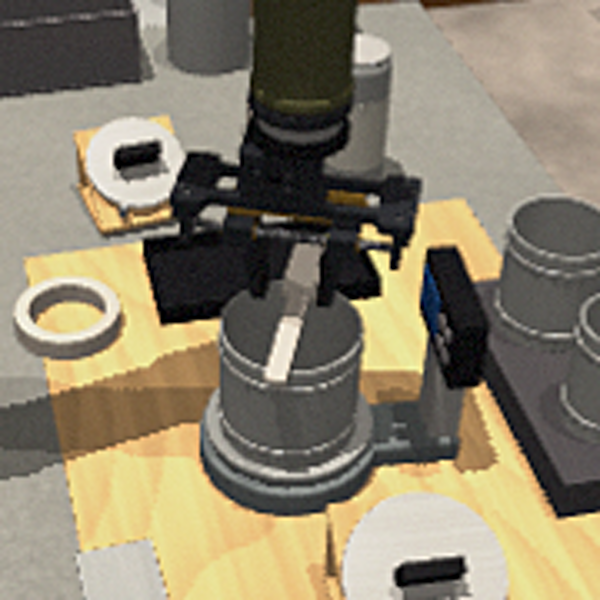

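The fingers straddle the handle at (258,285) and (325,290). I descend and grip.

```bash
python3 -m inch '[[0,0,-0.6,0,42],[0,0,-0.45,0,42],[0,0,0,0,10],[0,0,0,0,10],[0,0,0,0,10]]' 20 && python3 -m inch '[[0,0,0,0,10],[0,0,0,0,10],[0,0,0.4,0,10],[0,0,0.8,0,10],[0,0,0.8,0,10]]'
```

```text
clock: 3.65
tool_pos: [0.5303, -0.0259, 0.1721]
eef_rot: [0.843, 0.538, 0.0, 0.0]
contact_force: [-0.3, 0.0, -0.4]
opening: 0.227
clock: 4.15
tool_pos: [0.5295, -0.0259, 0.2224]
eef_rot: [0.843, 0.538, -0.0, -0.0]
contact_force: [0.9, -0.7, -0.6]
opening: 0.2
```

```bash
python3 -m inch '[[0.15,0.91,0.2,-1,10],[0.15,0.91,0,-1,10],[0.15,0.91,0,-1,10],[0.15,0.91,0,-1,10],[0.15,0.91,0,-1,10]]' && python3 -m inch '[[0.15,0.91,0,-1,10],[0.15,0.91,0,-1,10],[0.15,0.91,0,-1,10],[0.15,0.91,0,-1,10],[0.15,0.91,0,-1,10]]' && python3 -m inch '[[0.12,0.91,0,-1,10],[0,0,-0.9,-0.1,10],[0,0,-1,0,10],[0,0,-1,0,10],[0,0,-1,0,10]]'&& python3 -m inch '[[0,0,-1,0,10],[0,0,0,0,10]]'
python3 - <<'E'
from h import *
s=snap("top");t=snap("side");C=cloud(t)
a=cv2.resize(t["pixels"][110:270,180:380],(500,400),interpolation=2);b=cv2.resize(s["pixels"][140:250,160:260],(300,330),interpolation=2)
o=np.zeros((400,800,3),np.uint8);o[:,:500]=a;o[:330,500:]=b;save("s2.png",o)
E
```

```text
clock: 4.65
tool_pos: [0.5486, 0.089, 0.2272]
eef_rot: [0.954, 0.299, 0.0, -0.0]
contact_force: [0.8, 0.4, -0.2]
opening: 0.203
clock: 5.15
tool_pos: [0.5672, 0.2029, 0.2271]
eef_rot: [0.999, 0.042, -0.0, -0.0]
contact_force: [0.6, -0.6, -1.9]
opening: 0.204
clock: 5.65
tool_pos: [0.5703, 0.225, 0.1287]
eef_rot: [1.0, -0.013, 0.0, -0.0]
contact_force: [0.3, 0.7, -0.3]
opening: 0.201
clock: 5.85
tool_pos: [0.568, 0.2246, 0.1015]
eef_rot: [1.0, -0.013, -0.003, 0.0]
contact_force: [-0.2, 0.5, -1.6]
opening: 0.202
```

View pics/s2.png

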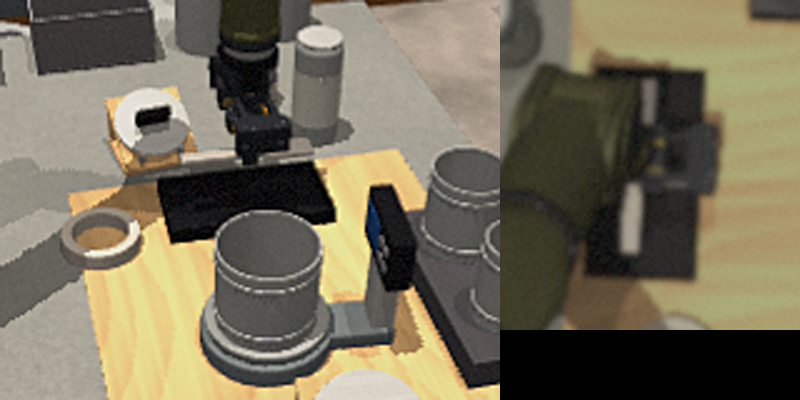

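The paddle is level above the tray; the top inset shows its ends at (650,80) and (630,250), inside the tray outline. I lower it.

```bash
python3 -m inch '[[0,0,-0.8,0,10],[0,0,-0.8,0,10],[0,0,-0.8,0,10],[0,0,-0.4,0,10],[0,0,0,0,10]]'; python3 -m inch '[[0,0,0,0,10]]'
```

```text
clock: 6.45
tool_pos: [0.5704, 0.2245, 0.0341]
eef_rot: [1.0, -0.013, -0.0, -0.0]
contact_force: [-1.4, -0.4, -0.2]
opening: 0.195
clock: 6.55
tool_pos: [0.5713, 0.2245, 0.0353]
eef_rot: [1.0, -0.013, 0.001, -0.0]
contact_force: [-0.3, -1.2, -0.1]
opening: 0.2
```

```bash
python3 -m inch '[[0,0,-0.2,0,10],[0,0,-0.2,0,10],[0,0,0,0,10],[0,0,0,0,10]]'; python3 -m inch '[[0,0,0,0,36],[0,0,0,0,36],[0,0,0,0,36]]'; python3 -m inch '[[0,0,0.3,0,40],[0,0,0.8,0,40],[0,0,1,0,40],[0,0,1,0,60],[0,0,1,0,88]]'
```

```text
clock: 6.95
tool_pos: [0.5704, 0.2244, 0.024]
eef_rot: [1.0, -0.013, -0.0, 0.0]
contact_force: [-0.2, -0.1, -0.2]
opening: 0.197
clock: 7.25
tool_pos: [0.5705, 0.2244, 0.0242]
eef_rot: [1.0, -0.013, 0.0, -0.0]
contact_force: [0.0, 0.6, 0.2]
opening: 0.402
clock: 7.75
tool_pos: [0.5704, 0.2243, 0.128]
eef_rot: [1.0, -0.013, 0.0, 0.0]
contact_force: [0.1, 0.6, 0.1]
opening: 0.611
```

```bash
python3 -m inch '[[0,-0.3,1,0.73,88],[0,-0.95,1,0.73,88],[0,-0.95,1,0.73,88],[0,-0.95,1,0.73,88],[0,-0.95,0,0.73,88]]'&& python3 -m inch '[[0,-0.95,0,0.73,88],[0,-0.95,0,0.73,88],[0,-0.95,0,0.73,88],[0,-0.95,0,0.73,88],[0,-0.95,0,0.73,88]]'
python3 -m inch '[[0,-0.95,0,0.73,88],[0,-0.95,0,0.73,88],[0,-0.95,0,0.73,88],[0,-0.95,0,0.73,88],[0,-0.95,0,0.73,88]]'&& python3 -m inch '[[0.1,-0.95,0,0.73,88],[0.1,-0.95,0,0.73,88],[0.1,-0.95,-0.5,0.73,88],[0,-0.95,-1,0.73,88],[0,-0.63,-1,0.73,88]]'
python3 - <<'E'
from h import *
st=r.get_state();q=st["eef_rot"];print(st["tool_pos"],2*np.degrees(np.arctan2(q[1],q[0]))-90)
s=snap("top");t=snap("side")
C=cloud(s);im=s["pixels"]
m=np.zeros(C.shape[:2],bool);m[155:235,165:255]=1
w=m&(im.min(2)>110);P=C[w];P=P[P[:,2]<.05];print("paddle",cv2.minAreaRect(P[:,:2].astype(np.float32)*1000),np.percentile(P[:,2],[5,50,95]),w.sum())
d=m&(im.max(2)<50);print("tray",cv2.minAreaRect(C[d][:,:2].astype(np.float32)*1000))
a=cv2.resize(t["pixels"][190:330,240:420],(500,400),interpolation=2);b=cv2.resize(s["pixels"][145:245,160:260],(300,300),interpolation=2)
o=np.zeros((400,800,3),np.uint8);o[:,:500]=a;o[:300,500:]=b;save("s3.png",o)
E
```

```text
clock: 8.25
tool_pos: [0.5724, 0.1206, 0.2305]
eef_rot: [0.984, 0.178, 0.004, 0.0]
contact_force: [0.1, 0.1, -0.9]
opening: 0.998
clock: 8.75
tool_pos: [0.5702, 0.002, 0.2271]
eef_rot: [0.932, 0.362, 0.0, 0.0]
contact_force: [0.1, -0.9, 0.0]
opening: 0.998
clock: 9.25
tool_pos: [0.5701, -0.1169, 0.2271]
eef_rot: [0.847, 0.532, -0.0, 0.0]
contact_force: [-0.3, 0.9, 0.8]
opening: 0.995
clock: 9.75
tool_pos: [0.5778, -0.2292, 0.1643]
eef_rot: [0.731, 0.683, -0.0, 0.001]
contact_force: [-0.3, 0.3, 0.1]
opening: 0.997
[ 0.5777548  -0.2292495   0.16434265] -3.8936794445988596
paddle ((580.5770263671875, 221.79917907714844), (262.9715270996094, 294.9868469238281), 1.0143874883651733) [-0.00581253  0.00149116  0.01959101] 3097
tray ((569.4029541015625, 224.11209106445312), (113.22467803955078, 221.01271057128906), 87.8643569946289)
```

View pics/s3.png

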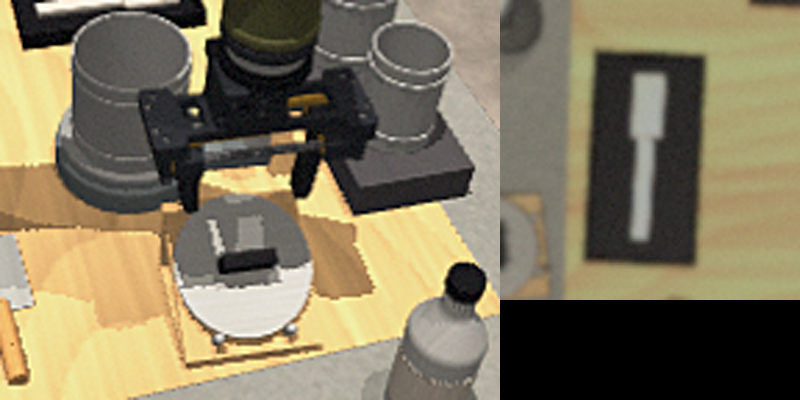

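The paddle lies flat in the middle of the tray (inset, 645,75 to 640,240). The fingers are over the large lid's grip at (247,260). I cross-check the grip position with the side camera.

```bash
python3 - <<'E'
from h import *
for n,(u0,u1,v0,v1) in(("side",(312,345,272,294)),("top",(347,366,183,206))):
    s=np.load(n+"0.npy",allow_pickle=True).item();C=cloud(s);g=s["pixels"].max(2)
    m=np.zeros(g.shape,bool);m[v0:v1,u0:u1]=1;m&=g<55
    P=C[m];P=P[np.isfinite(P[:,0])];d=np.array([.997,-.075])
    print(n,m.sum(),"med",np.median(P,0).round(4),"min",np.percentile(P,4,axis=0).round(4),"max",np.percentile(P,96,axis=0).round(4),cv2.minAreaRect(P[:,:2].astype(np.float32)*1000))
    vu=np.argwhere(m)[:,::-1];print("  rect px",cv2.minAreaRect(vu.astype(np.float32)))
s=np.load("side0.npy",allow_pickle=True).item();C=cloud(s);im=s["pixels"]
m=np.zeros(im.shape[:2],bool);m[255:312,298:358]=1;m&=(im.min(2)>150)&(np.ptp(im.astype(int),axis=2)<30)
P=C[m];mu=P.mean(0);V=np.linalg.svd(P-mu,full_matrices=0)[2];nn=V[2]*np.sign(V[2,2]);e=np.cross(nn,[0,0,1]);e/=np.linalg.norm(e);d=np.cross(nn,e);a,b=(P-mu)@e,(P-mu)@d
p=lambda x:(np.percentile(x,99.5)+np.percentile(x,.5))/2
c=mu+e*p(a)+d*p(b);print("lid c",c,nn,e,np.ptp(a),np.ptp(b),"g18",c+nn*.018)
E
```

```text
side 127 med [ 0.5736 -0.2561  0.0883] min [ 0.5535 -0.262   0.0676] max [ 0.5968 -0.2481  0.0939] ((576.1607666015625, -254.3951873779297), (16.812549591064453, 47.604496002197266), 83.95408630371094)
  rect px ((328.7769470214844, 281.21539306640625), (6.325770854949951, 20.341697692871094), 82.87498474121094)
top 97 med [ 0.5769 -0.2476  0.0867] min [ 0.5562 -0.2568  0.0723] max [ 0.5968 -0.2402  0.0943] ((577.4188842773438, -248.20614624023438), (18.463882446289062, 45.099308013916016), 83.66533660888672)
  rect px ((356.8465576171875, 194.03466796875), (6.666749477386475, 14.42803955078125), 5.710593223571777)Traceback (most recent call last):
  File "<stdin>", line 10, in <module>
    u, s, vh = gufunc(a, signature=signature)
               ~~~~~~^^^^^^^^^^^^^^^^^^^^^^^^
    raise LinAlgError("SVD did not converge")
numpy.linalg.LinAlgError: SVD did not converge
```

Both cameras agree on the grip: middle at about (0.577, -0.252), top at about 0.09. I descend and grasp.

```bash
python3 -m inch '[[0,-0.9,0,0,88],[0,0,-0.8,0,88],[0,0,-0.8,0,88],[0,0,-0.8,0,88],[0,0,-0.2,0,88]]' 15 && python3 -m inch '[[0,0,-0.4,0,88],[0,0,0,0,88],[0,0,0,0,40],[0,0,0,0,40]]' 15&& python3 -m inch '[[0,0,0,0,40],[0,0,0,0,40],[0,0,0,0,40]]'
```

```text
clock: 10.35
tool_pos: [0.5775, -0.2471, 0.0985]
eef_rot: [0.731, 0.682, -0.0, -0.001]
contact_force: [-0.8, 1.5, 0.7]
opening: 1.001
clock: 10.75
tool_pos: [0.5785, -0.249, 0.0899]
eef_rot: [0.731, 0.682, 0.0, 0.001]
contact_force: [-0.1, -0.2, -0.9]
opening: 0.842
clock: 11.05
tool_pos: [0.578, -0.2489, 0.0892]
eef_rot: [0.731, 0.682, 0.0, 0.0]
contact_force: [0.1, -0.4, 0.1]
opening: 0.572
```

```bash
python3 -m inch '[[0,0,0,0,40],[0,0,0.3,0,40],[0,0,0.6,0,40],[0,0,0.9,0,40],[0,0,1,0,40]]' && python3 -m inch '[[0,0,1,0,40],[0,0,1,0,40],[0,0,1,0,40],[0,0,1,0,40],[0,0,0.5,0,40]]' && python3 -m inch '[[0,0,0,0,40],[0,0,0,0,40]]'
cat > lid.py <<'E'
from h import *
import sys
t=snap("side");C=cloud(t);im=t["pixels"].astype(int)
tp=r.get_state()["tool_pos"]
D=C-tp
m=(im.min(2)>120)&(np.ptp(im,axis=2)<30)&(np.abs(D[...,0])<.085)&(np.abs(D[...,1])<.085)&(D[...,2]<-.005)&(D[...,2]>-.075)
P=C[m];mu=P.mean(0);V=np.linalg.svd(P-mu,full_matrices=0)[2];n=V[2]*np.sign(V[2,2])
print("tcp",tp,"n pts",m.sum(),"mu-tcp",(mu-tp).round(4),"normal",n.round(3),"tilt",np.degrees(np.arccos(n[2])).round(1))
if len(sys.argv)>1: u,v=map(int,sys.argv[2:4]);save(sys.argv[1],cv2.resize(t["pixels"][v-90:v+90,u-120:u+120],(800,600),interpolation=2))
E
python3 lid.py s4.png 340 190
```

```text
clock: 11.55
tool_pos: [0.5776, -0.2488, 0.1603]
eef_rot: [0.731, 0.682, -0.0, -0.0]
contact_force: [0.0, -0.3, -1.6]
opening: 0.567
clock: 12.05
tool_pos: [0.5787, -0.2493, 0.275]
eef_rot: [0.731, 0.682, 0.001, 0.002]
contact_force: [-0.2, -0.5, -0.4]
opening: 0.565
clock: 12.25
tool_pos: [0.5774, -0.2486, 0.271]
eef_rot: [0.731, 0.682, -0.0, -0.0]
contact_force: [0.2, 0.1, -0.9]
opening: 0.567
tcp [ 0.57713045 -0.24846106  0.27036684] n pts 531 mu-tcp [-0.0018 -0.0293 -0.0459] normal [-0.041 -0.495  0.868] tilt 29.8
```

View pics/s4.png

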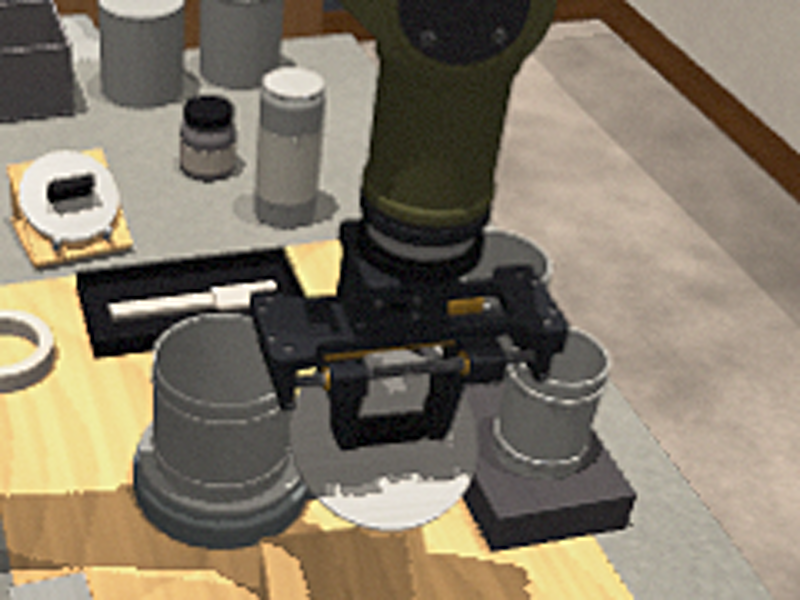

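The lid is held at a 30° tilt, top leaning to -y, and the paddle is visible flat in the tray at (190,298). Now I measure the tin's mouth precisely.

```bash
cat > tin.py <<'E'
from h import *
from scipy.optimize import least_squares
for n in("top","side"):
    s=snap(n);C=cloud(s);im=s["pixels"];c0=np.array([.527,-.031])
    D=np.hypot(C[...,0]-c0[0],C[...,1]-c0[1])
    m=(abs(C[...,2]-.153)<.008)&(D<.075)&(D>.045);P=C[m]
    for _ in range(3):
        f=least_squares(lambda c:np.hypot(P[:,0]-c[0],P[:,1]-c[1])-c[2],[*c0,.0585],loss="soft_l1",f_scale=.002)
    e=np.hypot(P[:,0]-f.x[0],P[:,1]-f.x[1]);a=np.degrees(np.arctan2(P[:,1]-f.x[1],P[:,0]-f.x[0]))
    print(n,len(P),"free",f.x.round(4),"rms",(e-f.x[2]).std().round(4),"angles",np.histogram(a,8,(-180,180))[0],"z95",np.percentile(P[:,2],95).round(4))
    # top rim image: ellipse of outer silhouette via rays at z=.155 on dark-vs-wood mask
    if n=="top":
        hsv=cv2.cvtColor(im,cv2.COLOR_RGB2HSV);k=(D<.085)&(hsv[...,1]<60)
        save("top_t.png",cv2.resize(im[150:250,230:350],(720,600),interpolation=2))
E
python3 tin.py
```

```text
top 138 free [ 0.5247 -0.0366  0.0582] rms 0.0009 angles [14 16 20 18 17 18 17 18] z95 0.1595
side 252 free [ 0.5259 -0.0368  0.0584] rms 0.0014 angles [40 60 37  0  0 50 42 23] z95 0.1568
```

View pics/top_t.png

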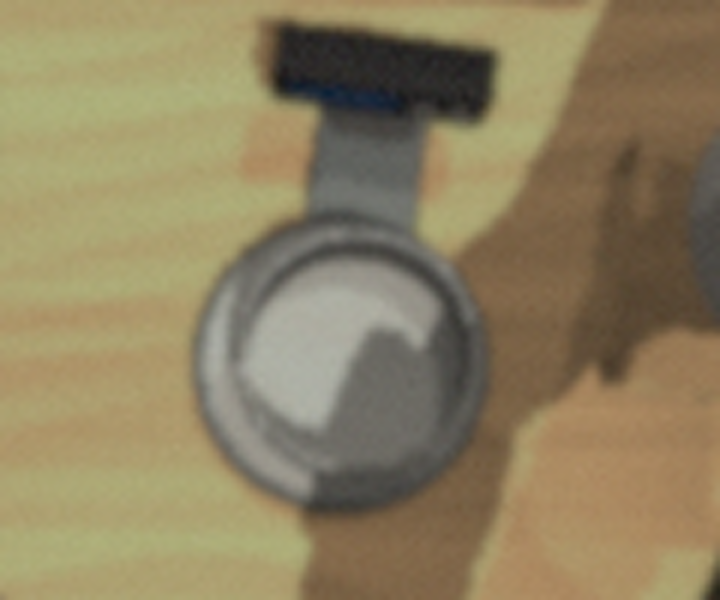

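The tin's mouth is circled in both views: the top gives a fitted centre of (0.5247,-0.0366), the side (0.5259,-0.0368), with the expected 58 mm mean radius. I carry the lid so its low edge sits just over the -y rim; lowering it against the rim should pivot it level in the jaws.

```bash
python3 -m inch '[[-0.23,0.5,0,0,40],[-0.23,0.8,0,0,40],[-0.23,0.88,0,0,40],[-0.23,0.88,0,0,40],[-0.23,0.88,0,0,40]]' && python3 -m inch '[[-0.23,0.88,0,0,40],[-0.23,0.88,0,0,40],[-0.23,0.88,-0.2,0,40],[-0.2,0.88,-0.4,0,40],[0,0.46,-0.5,0,40]]' && python3 -m inch '[[0,0,-0.3,0,40],[0,0,0,0,40],[0,0,0,0,40]]'; python3 lid.py s5.png 300 215
```

```text
clock: 12.9
tool_pos: [0.5484, -0.1494, 0.2704]
eef_rot: [0.731, 0.682, -0.001, -0.001]
contact_force: [0.3, -0.3, -0.5]
opening: 0.565
clock: 13.4
tool_pos: [0.526, -0.0485, 0.2432]
eef_rot: [0.73, 0.683, -0.0, -0.001]
contact_force: [0.5, -0.6, -1.5]
opening: 0.563
clock: 13.7
tool_pos: [0.527, -0.0522, 0.2364]
eef_rot: [0.732, 0.682, -0.0, 0.0]
contact_force: [0.0, 0.1, -0.5]
opening: 0.568
tcp [ 0.52719549 -0.05219378  0.23667852] n pts 387 mu-tcp [-0.0008 -0.0277 -0.0457] normal [-0.047 -0.489  0.871] tilt 29.4
```

View pics/s5.png

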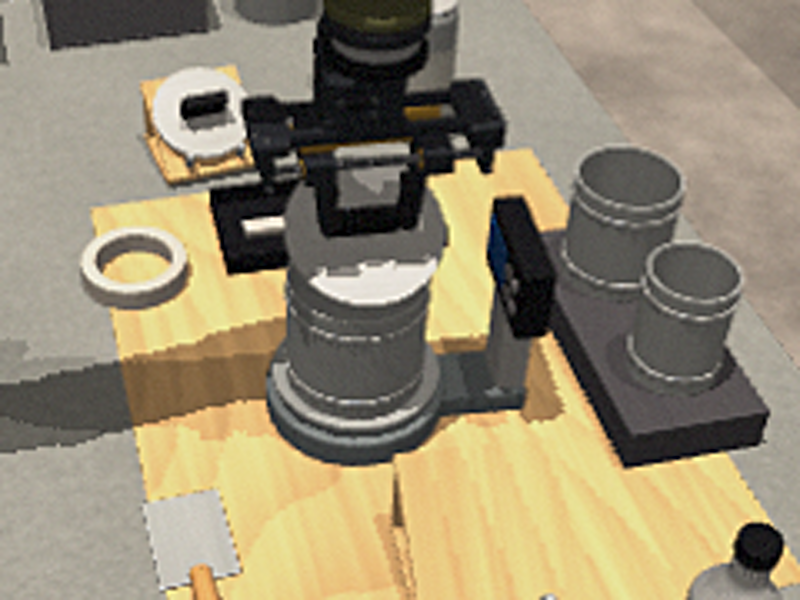

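```bash
cat >> lid.py <<'E'
e=np.cross(n,[0,0,1]);e/=np.linalg.norm(e);d=np.cross(n,e);d=d*np.sign(d[1]);b=(P-mu)@d;a=(P-mu)@e
k=b<np.percentile(b,2);lo=P[k].mean(0);print("low edge abs",lo.round(4),"rel tcp",(lo-tp).round(4))
# circle fit of plate edge, radius 65 (lower visible arc)
from scipy.optimize import least_squares
aa,bb=[],[]
for x in np.arange(-.045,.046,.006):
    j=abs(a-x)<.003
    if j.sum()>2: aa.append(x);bb.append(b[j].min())
aa=np.array(aa);bb=np.array(bb)
f=least_squares(lambda c:np.hypot(aa-c[0],bb-c[1])-.065,[0,.04],loss="soft_l1",f_scale=.002)
c=mu+e*f.x[0]+d*f.x[1];print("centre",c.round(4),"rel",(c-tp).round(4),"cost",f.cost)
E
python3 lid.py
```

```text
tcp [ 0.52725181 -0.05209252  0.23683323] n pts 380 mu-tcp [-0.0016 -0.0287 -0.0462] normal [-0.052 -0.487  0.872] tilt 29.3
low edge abs [ 0.5243 -0.0991  0.1786] rel tcp [-0.0029 -0.047  -0.0583]
centre [ 0.5276 -0.0441  0.2112] rel [ 0.0003  0.008  -0.0256] cost 3.6043542999784265e-06
```

```bash
python3 -m inch '[[-0.08,0,-0.3,0,40],[0,0,-0.2,0,40],[0,0,-0.1,0,40],[0,0,0,0,40],[0,0,0,0,40]]' 8; python3 lid.py
```

```text
clock: 14.3
tool_pos: [0.525, -0.0508, 0.2215]
eef_rot: [0.731, 0.682, 0.0, 0.0]
contact_force: [-0.3, 0.6, -1.8]
opening: 0.567
tcp [ 0.5250324  -0.05082904  0.22156256] n pts 379 mu-tcp [-0.001  -0.0285 -0.046 ] normal [-0.045 -0.494  0.868] tilt 29.8
low edge abs [ 0.5185 -0.098   0.164 ] rel tcp [-0.0065 -0.0471 -0.0576]
centre [ 0.5262 -0.0431  0.1963] rel [ 0.0012  0.0077 -0.0252] cost 4.773366488608193e-06
```

```bash
python3 -m inch '[[0,0,-0.1,0,40],[0,0,-0.12,0,40],[0,0.04,-0.08,0,40],[0,0.08,-0.08,0,40],[0,0,0,0,40]]'; python3 lid.py;  python3 -m inch '[[0,0.08,-0.08,0,40],[0,0.08,-0.08,0,40],[0,0,0,0,40]]'; python3 lid.py
```

```text
clock: 14.85
tool_pos: [0.5248, -0.0476, 0.2117]
eef_rot: [0.731, 0.683, -0.0, -0.0]
contact_force: [-0.0, -0.6, -1.1]
opening: 0.567
tcp [ 0.52484555 -0.04767466  0.2118305 ] n pts 453 mu-tcp [-0.0015 -0.0245 -0.0404] normal [-0.046 -0.413  0.909] tilt 24.6
low edge abs [ 0.5176 -0.0994  0.1594] rel tcp [-0.0073 -0.0518 -0.0525]
centre [ 0.5233 -0.0413  0.1855] rel [-0.0015  0.0064 -0.0263] cost 7.170350848390057e-06
clock: 15.2
tool_pos: [0.5249, -0.0434, 0.2077]
eef_rot: [0.731, 0.683, 0.0, -0.0]
contact_force: [1.2, 0.3, -2.1]
opening: 0.567
tcp [ 0.52490449 -0.04351562  0.20787591] n pts 475 mu-tcp [-0.0008 -0.0231 -0.037 ] normal [-0.055 -0.339  0.939] tilt 20.1
low edge abs [ 0.5126 -0.0969  0.1585] rel tcp [-0.0123 -0.0534 -0.0493]
centre [ 0.5245 -0.0393  0.1808] rel [-0.0004  0.0042 -0.0271] cost 1.6428270737374613e-05
```

```bash
python3 -m inch '[[0,0.07,-0.09,0,40],[0,0.07,-0.09,0,40],[0,0.07,-0.09,0,40],[0,0.07,-0.09,0,40],[0,0,0,0,40]]'; python3 lid.py;  python3 -m inch '[[0,0.06,-0.1,0,40],[0,0.05,-0.1,0,40],[0,0,0,0,40]]'; python3 lid.py
```

```text
clock: 15.75
tool_pos: [0.5248, -0.0364, 0.1986]
eef_rot: [0.731, 0.683, -0.0, -0.0]
contact_force: [0.7, -0.8, -1.6]
opening: 0.568
tcp [ 0.52474465 -0.03651919  0.19875869] n pts 471 mu-tcp [-0.0012 -0.0275 -0.0332] normal [-0.054 -0.184  0.981] tilt 11.1
low edge abs [ 0.5089 -0.0933  0.1453] rel tcp [-0.0159 -0.0568 -0.0535]
centre [ 0.5248 -0.0353  0.171 ] rel [ 0.0001  0.0012 -0.0278] cost 9.979137124620053e-06
clock: 16.1
tool_pos: [0.5248, -0.0338, 0.1937]
eef_rot: [0.731, 0.683, -0.0, -0.0]
contact_force: [1.0, -0.2, -0.1]
opening: 0.567
tcp [ 0.52479735 -0.03387889  0.19375878] n pts 449 mu-tcp [-0.0019 -0.0313 -0.0309] normal [-0.032 -0.108  0.994] tilt 6.5
low edge abs [ 0.5079 -0.095   0.1564] rel tcp [-0.0169 -0.0611 -0.0374]
centre [ 0.5251 -0.0338  0.1664] rel [ 0.0003  0.0001 -0.0274] cost 3.2553962714690258e-06
```

```bash
python3 -m inch '[[0,0.02,-0.08,0,40],[0,0,-0.08,0,40],[0,0,-0.06,0,40],[0,0,0,0,40]]'; python3 lid.py;  python3 -m inch '[[0,0,-0.06,0,40],[0,0,0,0,40],[0,0,0,0,40]]'; python3 lid.py
```

```text
clock: 16.55
tool_pos: [0.5249, -0.0335, 0.1883]
eef_rot: [0.731, 0.682, 0.0, -0.0]
contact_force: [0.8, 0.5, -1.5]
opening: 0.567
tcp [ 0.52485648 -0.03359655  0.18836902] n pts 401 mu-tcp [-0.0018 -0.0349 -0.0275] normal [-0.005 -0.01   1.   ] tilt 0.7
low edge abs [ 0.4927 -0.0896  0.1598] rel tcp [-0.0321 -0.056  -0.0286]
centre [ 0.5265 -0.0352  0.1612] rel [ 0.0016 -0.0016 -0.0271] cost 6.076320824744405e-06
clock: 16.9
tool_pos: [0.5249, -0.0337, 0.1873]
eef_rot: [0.731, 0.682, 0.0, 0.0]
contact_force: [-1.1, 0.2, 5.7]
opening: 0.564
tcp [ 0.52492218 -0.03364748  0.18732682] n pts 393 mu-tcp [-0.0017 -0.0353 -0.0265] normal [-0.002 -0.001  1.   ] tilt 0.1
low edge abs [ 0.4686 -0.0635  0.1603] rel tcp [-0.0563 -0.0299 -0.027 ]
centre [ 0.5257 -0.0357  0.1608] rel [ 0.0008 -0.002  -0.0265] cost 3.266567664689166e-06
```

The lid is level (0.1°), its plate top is at 0.160 (rim + 5 mm), and a 6 N upward force shows it is seated. Release and retreat.

```bash
python3 -m inch '[[0,0,0.03,0,70],[0,0,0,0,76],[0,0,0,0,76],[0,0,0,0,76],[0,0,0.5,0,80]]'; python3 -m inch '[[0,0,1,0,80],[0,0,1,0,80],[0,0,1,0,80],[-0.5,-0.3,1,0,80],[-1,-1,0.5,0,80]]'; python3 -m inch '[[-1,-1,0,0,80],[-1,-1,0,0,80],[-1,-1,0,0,80],[0,-1,0,0,80],[0,0,0,0,80]]'
python3 - <<'E'
from h import *
from scipy.optimize import least_squares
ims=[]
for n in("top","side"):
    s=snap(n);C=cloud(s);im=s["pixels"]
    D=np.hypot(C[...,0]-.5255,C[...,1]+.036)
    m=(D<.08)&(C[...,2]>.15)&(C[...,2]<.175)&(im.min(2)>60);P=C[m];mu=np.median(P,0)
    V=np.linalg.svd(P-P.mean(0),full_matrices=0)[2];nn=V[2]*np.sign(V[2,2])
    (cx,cy),rad=cv2.minEnclosingCircle(P[:,:2].astype(np.float32));bb=(P[:,:2].max(0)+P[:,:2].min(0))/2
    print(n,len(P),"plate z",mu[2].round(4),"tilt",np.degrees(np.arccos(nn[2])).round(2),"centre",(cx,cy),rad,bb)
    w=(C[...,2]<.148)&(C[...,2]>.06)&(D<.075);Q=C[w]
    if len(Q)>100:
        f=least_squares(lambda c:np.hypot(Q[:,0]-c[0],Q[:,1]-c[1])-.06,[.5255,-.0365],loss="soft_l1",f_scale=.002);print("  tin wall",f.x,len(Q))
    g=m=(D<.04)&(C[...,2]>.175);print("  grip",np.median(C[g],0),g.sum())
    ims.append(cv2.resize(im[135:255,180:360] if n=="top" else im[160:290,190:380],(400,267),interpolation=2))
save("end.png",np.hstack(ims));print(r.get_state()["tool_pos"],r.get_state()["contact_force"])
E
```

```text
clock: 17.45
tool_pos: [0.5238, -0.0335, 0.1991]
eef_rot: [0.731, 0.682, -0.001, -0.001]
contact_force: [-0.6, 0.3, 0.4]
opening: 0.905
clock: 17.95
tool_pos: [0.4896, -0.064, 0.3145]
eef_rot: [0.729, 0.684, 0.002, 0.001]
contact_force: [-0.3, -0.3, 0.4]
opening: 0.907
clock: 18.45
tool_pos: [0.4114, -0.1695, 0.313]
eef_rot: [0.733, 0.68, -0.0, 0.001]
contact_force: [0.6, 0.2, 0.0]
opening: 0.907
top 1416 plate z 0.1597 tilt 0.37 centre (0.5246330499649048, -0.035807278007268906) 0.06497317552566528 [ 0.52411486 -0.03695935]
  grip [ 0.52288428 -0.03475648  0.18884219] 86
side 919 plate z 0.1607 tilt 0.63 centre (0.5246196985244751, -0.03576048091053963) 0.06638716906309128 [ 0.52525346 -0.03581185]
  tin wall [ 0.52634529 -0.03524674] 952
  grip [ 0.52790171 -0.04079455  0.18785154] 123
[ 0.41251216 -0.1660314   0.31273867] [-0.32171217  0.87724996 -0.64279576]
```

View pics/end.png

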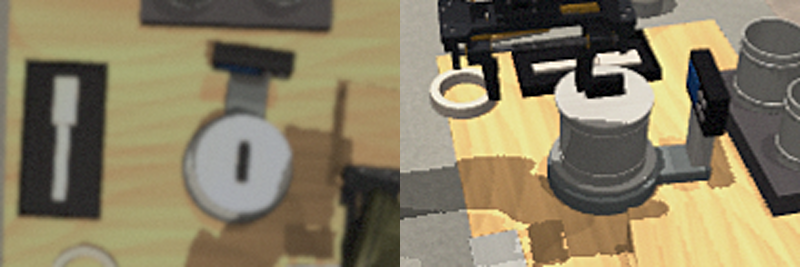

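The lid sits centred and level on the tin at (240,165), the paddle lies in the tray at (63,140), and the gripper is clear. Plate z, tilt and centre all check out. Handing in.

```bash
python3 -m inch '[[0,0,0,0,80],[0,0,0,0,80]]'; python3 -c "
from plant import r
print(r.finish_job())"
```

```text
clock: 18.75
tool_pos: [0.4128, -0.1649, 0.3126]
eef_rot: [0.73, 0.683, 0.0, -0.0]
contact_force: [-0.6, -0.0, -1.1]
opening: 0.905
the job is handed in; nothing more can be done
None
```

The large tin was the one on the scale. I laid its paddle flat in the middle of the drip tray, then closed it with the large lid and handed the job in at about 19 s. I lifted the lid at its 30° tilt and pivoted it level in the jaws against the tin's rim.

**Lid:** the last pictures put the plate top at 0.160 to 0.161 m, where a seated lid should be at 0.160 m. Tilt was 0.4° to 0.6° and the centre was within about 2 mm of the mouth. I counted the lid as fully seated from the plate height and a 6 N upward push just before release.

**Paddle:** it was clearly flat and centred in the pictures. My one numeric check on it failed, because the colour mask caught the board around the tray, so I relied on the view.

**Disagreements:** the two cameras differ by 1 to 2 mm on the lid centre. Their readings of the lid's grip differ by about 6 mm, because each sees different faces of it. I did not re-measure the bystanders, spare tins or other lids numerically at the end. The wrist readings showed no unexpected contact.

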